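Chuck a turned knob by the slim scroll ring

TASK

Stand the wooden knob blank with its spigot down in the open jaws of the little bench chuck, then turn the slim knurled ring clockwise until all four jaws grip the spigot firmly, about 15 N each, without crushing the wood (30 N on any jaw bruises it). Turn only that ring: keep the fingers off the plain fixed rings directly above and below it, and leave the other things on the bench where they are.

Things in the scene. Friction and masses are not known exactly. Their poses are not given: they have to be found in the camera images.
- knob: Turned knob blank of brown wood, 0.05 to 0.1 kg, shaped like a mushroom. Origin at the centre of the spigot's end face; z up along its axis. Spigot 26 mm diameter from z = 0 to 13 mm, then a flat shoulder and a head of 44 mm diameter: straight side from z = 13 to 24 mm, rounded above, top at 31 mm. It starts standing on its spigot on the table.
- chuck: Steel four-jaw wood-turner's chuck, axis upright, on a stand with a 110 mm square plywood foot. Origin: centre of the foot's underside, on the table; z is the chuck's axis. Heights above the table: fixed back ring (66 mm diameter) 35 to 53 mm; slim knurled ring (60 mm diameter) 54 to 66; fixed front ring (55 mm diameter) 67 to 75; jaws 75 to 83.
- ring_mid (a point): Centre of the slim knurled ring (60 mm diameter, 12 mm tall), on the chuck's axis, 60 mm above the table. Clockwise from above closes all jaws alike, 3 mm per radian, 0.7 to 1.7 rad to first touch. Turning it free takes 0.3 N m (friction, either way when at rest); in the bite, 0.012 N m more per newton on each jaw; a jaw gains about 80 N per radian. It stays where it is left.
- seat (a point): Point on the chuck's axis at the height of the jaws' top faces (83 mm above the table); the knob's shoulder rests there, so that the origin of a seated knob is 13 mm below it and its head stands 18 mm above it.
- back_ring: Fixed plain steel ring below the knurled ring, 66 mm diameter, top face at 53 mm above the table. Origin as chuck. Not to be touched.
- front_ring: Fixed plain steel ring above the knurled ring, 55 mm diameter, 38 mm bore, 8 mm tall, top face at 75 mm above the table. Origin at the centre of its underside. Not to be touched.
- pencil: Carpenter pencil, 181 mm long, 8 mm thick, lying on the bench; leave it.
- wax_tin: Round tin, 72 mm diameter, 34 mm high; leave it.
- sanding_block: Cork sanding block, 64 x 112 x 32 mm; leave it.
- offcut: Wooden block, 64 mm cube; leave it.
- jaw_1: Jaw 1 of the chuck, on its +x side: steel block 19 mm wide, 10 mm long radially, 8 mm tall, sliding on a short guide. The pose given is that of the fixed guide's outer end (27.5 mm from the axis, 75 mm above the table, x outward); it does not show how far the jaw is in. The inner face starts 15 to 18 mm from the axis.
- jaw_2: Jaw 2 of the chuck, on its +y side: steel block 19 mm wide, 10 mm long radially, 8 mm tall, sliding on a short guide. The pose given is that of the fixed guide's outer end (27.5 mm from the axis, 75 mm above the table, x outward); it does not show how far the jaw is in. The inner face starts 15 to 18 mm from the axis.
- jaw_3: Jaw 3 of the chuck, on its -x side: steel block 19 mm wide, 10 mm long radially, 8 mm tall, sliding on a short guide. The pose given is that of the fixed guide's outer end (27.5 mm from the axis, 75 mm above the table, x outward); it does not show how far the jaw is in. The inner face starts 15 to 18 mm from the axis.
- jaw_4: Jaw 4 of the chuck, on its -y side: steel block 19 mm wide, 10 mm long radially, 8 mm tall, sliding on a short guide. The pose given is that of the fixed guide's outer end (27.5 mm from the axis, 75 mm above the table, x outward); it does not show how far the jaw is in. The inner face starts 15 to 18 mm from the axis.
Mind the look-alikes: they are no part of the job. Several things have the shape of the knob; the one meant has the colours described above. What is shaped like the chuck but yellow is not meant.

How it is judged:
By the outcome, as a careful person would: the job done as asked, in the order asked, and still so for the second after the job is handed in, with the robot touching nothing.
It also fails if it takes over 72 s, if anything falls off the work surface, if the arm or the gripper's body presses on something with over 40 N, if the wrist force passes 120 N, or if a joint passes its speed limit or range.

ROBOT

A 6-joint arm with a two-finger parallel gripper is mounted at the origin on the work surface; the furniture and walls round the work are solid. World frame = base frame: x ahead of the robot, y to its left, z up, the work surface at z = 0. Lengths are in m, angles in rad, forces in N, time in s.
With the tool pointing down it reaches from about 0.4 to 0.925 m from the base axis. Payload 12.5 kg.
Tool frame: the origin (TCP) lies at the very end of the fingers, on their centre line; the grasp point (between the pads) lies 19 mm behind it; z points along the fingers, y is the line along which they close (so a half turn about z gives the same grasp; the last joint's range is limited). The gripper opens to 95 mm and grips with 3 to 60 N. Pads are 20 mm wide; open, the fingers measure 119 mm over their backs; the gripper's body (75 mm by 180 mm) begins 59 mm behind the grasp point.
Start: joints at [-1.297, 0.491, 1.559, -0, 1.092, -0.106], TCP at [0.232, -0.58, 0.215] pointing down, gripper open.
Joint ranges: [-3.1, 3.1], [-0.84, 2.19], [0.05, 2.79], [-1.13, 4.28], [0.06, 2.93], [-2.69, 2.69]. Speed limits (rad/s): [2.22, 2.22, 2.79, 3.14, 3.14, 3.14].

INTERFACE

Orientations are given as a unit quaternion [w, x, y, z].
In Python, from bench import manip gives the robot as it stands. The module is installed in compiled form; this text tells all that it offers.
- The arm moves only by the tool servo_tool, never from a script. Its argument "moves" is a list of rows, each a list of 3 entries, a list of its own where there are three numbers: the shift along the tool's x, y, z in units of 25 mm (1.0 is 25 mm), then the turn, a rotation vector about the tool's x, y, z in units of 5 degrees (1.0 is 5 degrees), then the finger opening in mm, from 0 to 95.1. In form: [[[tx, ty, tz], [ax, ay, az], jaw], ...]. A call has 1 to 12 rows; each row is the pose to reach, as a shift and turn from the pose commanded when the call began, along the tool's axes at that moment; what a row does not reach only later rows make up. A row lasts 1/12 s, in which the tool goes at most 41.7 mm and 7.16 degrees, less where a joint would pass 70% of its speed; a pose out of reach is approached as far as the arm can. A call with a gripper value outside its range is refused whole. The fingers move at their own pace and stop on an object; "grip_force" is the grip in N (left out, the last holds). Time passes only in rows, so rows that repeat a pose let the fingers close. It gives the time, the measured TCP pose, the force, the opening and the grip force at its end, in the units of the state.
- manip.get_obs(): the state, without advancing time (a new reading comes with each control period).
- manip.read_camera(name): name is "scene" or "top" or "wrist"; returns (picture, depth): 420x560x3 uint8, red, green, blue; 420x560 float32, m along the optical axis (not along the pixel's ray), 0 where there is no reading.
- manip.camera_info(name): a dict with "K" (3x3 intrinsics, pixels), "cam_to_world" (4x4, takes a point from camera to world coordinates); the wrist camera has in their place "hand_eye" (4x4, takes a point from camera to tool coordinates, whose origin is the TCP and whose axes are the flange's). Camera axes: x right, y up, looking along -z (the intrinsics and any distortion apply to the point x, -y, -z); pixel columns grow to the right and rows downward; lengths in m; the calibration is good to about 2 mm. A picture is of the moment at which its call begins: read the wrist's pose just before it. camera_info takes no time and is no camera call.
- manip.finish_job(): hands the job in; it is judged then, once.
The state is a dict: "clock": time; "joints": joint angles; "qd": joint speeds; "joint_efforts": joint torques, N m; "tool_pos": TCP position; "eef_rot": TCP orientation; "ft_force": force on the tool from outside, world axes, zero at the start; "wrist_torque": the same for the moment, N m; "grip_width": opening from 0.0 (shut) to 1.0 (fully open); "gripper_force": force on a finger pad.
Only numpy, scipy, OpenCV 4.12 (cv2) and the standard library are available. Lean on these libraries where they do the work, as an engineer would, in place of code of your own. Each camera call takes 0.05 s, during which the arm holds its last target. There are 200 camera calls.

## Working session

There is one attempt and no reset: what is moved stays moved. The work goes in short steps, Python scripts to look and compute and a tool call to move; the robot and the scene stay as the last step left them, time stands still between calls to the robot, and variables do not carry over. Pictures are saved under pics/ and viewed, at most 10 in all, crops included, and the job is handed in when it is done.

Besides the shell and the picture viewer there is one more tool, called after "Call:" in YAML: its name, and indented under it one key for each argument. servo_tool: Moves the arm, as the interface text tells. Its arguments: {"type":"object","properties":{"moves":{"type":"array","items":{"type":"array"}},"grip_force":{"type":"number"}},"required":["moves"]}

```bash
mkdir -p pics
python3 - <<'E'
from bench import manip
import cv2,numpy as np
for n in("scene","top"):
    p,d=manip.read_camera(n); cv2.imwrite(f"pics/{n}.png",p[:,:,::-1]); np.save(f"{n}_d.npy",d); np.save(f"{n}_p.npy",p)
    i=manip.camera_info(n); print(n,{k:np.round(np.array(v),4).tolist() for k,v in i.items()})
print({k:np.round(np.array(v),4).tolist() for k,v in manip.camera_info("wrist").items()})
print({k:np.round(np.array(v),4).tolist() for k,v in manip.get_obs().items()})
E
```

```text
scene {'K': [[471.4211, 0.0, 280.3331], [0.0, 471.4211, 218.1013], [0.0, 0.0, 1.0]], 'cam_to_world': [[-0.4959, 0.3596, -0.7904, -0.6099], [-0.8681, -0.1833, 0.4613, 0.6961], [0.0211, 0.9149, 0.4031, 0.6486], [0.0, 0.0, 0.0, 1.0]]}
top {'K': [[415.7697, 0.0, 285.0548], [0.0, 415.7697, 209.8091], [0.0, 0.0, 1.0]], 'cam_to_world': [[0.0296, 0.9981, -0.0533, 0.4692], [-0.9995, 0.03, 0.0077, 0.0644], [0.0093, 0.053, 0.9986, 1.091], [0.0, 0.0, 0.0, 1.0]]}
{'K': [[298.9638, 0.0, 278.9059], [0.0, 298.9638, 210.6659], [0.0, 0.0, 1.0]], 'hand_eye': [[-0.0007, 0.9563, 0.2925, 0.0836], [1.0, 0.0006, 0.0005, -0.0003], [0.0003, 0.2925, -0.9563, -0.1699], [0.0, 0.0, 0.0, 1.0]]}
{'clock': 0.1, 'joints': [-1.2966, 0.4915, 1.5594, 0.0, 1.0917, -0.1056], 'qd': [-0.0002, -0.002, -0.0014, 0.0004, 0.0002, -0.0033], 'joint_efforts': [0.0027, -61.3627, -25.8605, 0.0693, 0.047, -0.0], 'tool_pos': [0.2317, -0.5802, 0.2141], 'eef_rot': [-0.0005, 0.982, 0.1888, -0.0], 'ft_force': [-0.1219, -0.285, -0.9042], 'wrist_torque': [0.0184, 0.0079, -0.0213], 'gripper_force': 0.0, 'grip_width': 0.9993}
```

View pics/scene.png

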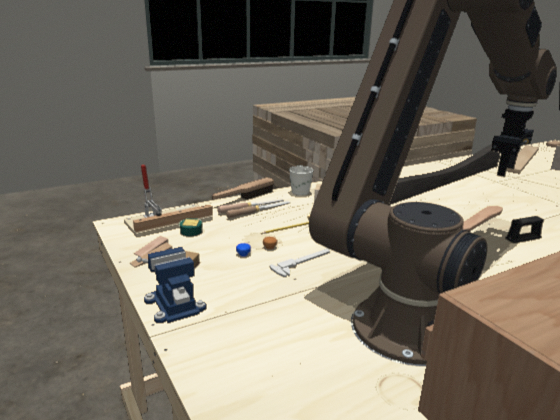

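View pics/top.png

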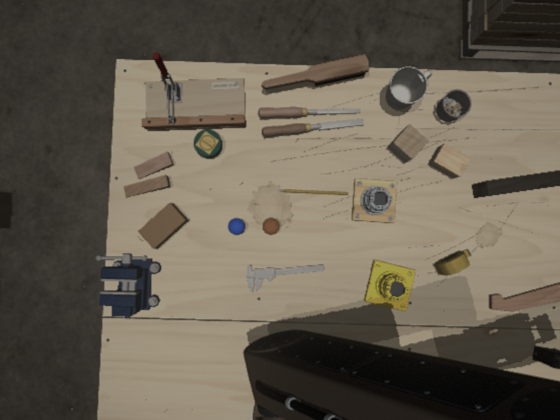

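The scene view shows the blue knob (243,249), the brown knob (270,242), and the arm hiding the chuck. In the top view, the things shaped like the knob are blue at (236,226) and brown at (271,226); I choose brown. The chucks are steel on plywood at (375,200) and yellow at (390,285); I choose steel.

```bash
cat > h.py <<'E'
import numpy as np, cv2
from bench import manip
from scipy.spatial.transform import Rotation as R
def rot(o): q=o["eef_rot"]; return R.from_quat([q[1],q[2],q[3],q[0]])
def cam(n,o=None):
    i=manip.camera_info(n); K=np.array(i["K"])
    if n!="wrist": return K,np.array(i["cam_to_world"])
    T=np.eye(4); T[:3,:3]=rot(o).as_matrix(); T[:3,3]=o["tool_pos"]
    return K,T@np.array(i["hand_eye"])
def ray(K,T,u,v,z):
    d=T[:3,:3]@np.array([(u-K[0,2])/K[0,0],-(v-K[1,2])/K[1,1],-1.]); s=(z-T[2,3])/d[2]
    return T[:3,3]+s*d
def pts(K,T,D):
    v,u=np.indices(D.shape); P=np.stack([(u-K[0,2])/K[0,0]*D,-(v-K[1,2])/K[1,1]*D,-D],-1)
    return P@T[:3,:3].T+T[:3,3]
def circle(xy):
    A=np.c_[2*xy,np.ones(len(xy))]; s=np.linalg.lstsq(A,(xy**2).sum(1),rcond=None)[0]
    return s[:2],np.sqrt(s[2]+s[:2]@s[:2])
def blobs(m,amin=60):
    n,l,st,c=cv2.connectedComponentsWithStats(m.astype(np.uint8)); return [(c[k],st[k]) for k in range(1,n) if st[k,4]>=amin]
E
python3 - <<'E'
from h import *
p=np.load("top_p.npy");D=np.load("top_d.npy");K,T=cam("top");P=pts(K,T,D)
for u,v,z in((271,226,.02),(236,226,.02),(375,200,.083),(390,285,.083),(208,143,.034),(163,226,.032),(408,142,.064),(450,160,.064),(315,192,.008)): print((u,v),ray(K,T,u,v,z).round(3),P[v,u].round(3))
# knob
hsv=cv2.cvtColor(p,cv2.COLOR_RGB2HSV)
print(hsv[226,271],hsv[226,236])
r=(slice(205,245),slice(255,290)); m=(P[...,2]>.012); mm=np.zeros_like(m); mm[r]=m[r]
q=P[mm]; print("knob",len(q),q[:,:2].min(0),q[:,:2].max(0),q[:,2].max())
# chuck by height bands
r=(slice(175,225),slice(345,402)); q=P[r].reshape(-1,3)
for a,b in((.005,.03),(.045,.056),(.06,.07),(.07,.079),(.079,.09)):
    s=q[(q[:,2]>a)&(q[:,2]<b)]; print(a,b,len(s),*( (s.min(0).round(4),s.max(0).round(4)) if len(s) else ()))
c=np.vstack([cv2.resize(p[165:235,335:415],(800,700))[:560:,:]]); 
a=cv2.resize(p[170:230,340:410],(400,343),interpolation=cv2.INTER_CUBIC); b=cv2.resize(p[200:255,225:295],(400,343),interpolation=cv2.INTER_CUBIC)
cv2.imwrite("pics/crop1.png",np.hstack([a,b])[:,:,::-1])
E
```

```text
(271, 226) [0.484 0.091 0.02 ] [0.483 0.091 0.029]
(236, 226) [0.481 0.181 0.02 ] [0.481 0.18  0.032]
(375, 200) [ 0.554 -0.162  0.083] [ 0.555 -0.165  0.068]
(390, 285) [ 0.349 -0.202  0.083] [ 0.349 -0.201  0.085]
(208, 143) [0.691 0.259 0.034] [0.691 0.259 0.035]
(163, 226) [0.475 0.365 0.032] [0.475 0.364 0.035]
(408, 142) [ 0.703 -0.246  0.064] [ 0.703 -0.245  0.066]
(450, 160) [ 0.661 -0.352  0.064] [ 0.664 -0.358  0.049]
(315, 192) [ 0.576 -0.021  0.008] [ 0.576 -0.021  0.01 ]
[ 13 133 115] [112 154 142]
knob 232 [0.46538482 0.06439669] [0.50646804 0.11167566] 1.0910029982589327
0.005 0.03 1245 [ 0.5027 -0.2474  0.0051] [ 0.6167 -0.0993  0.0266]
0.045 0.056 74 [ 0.5264 -0.2056  0.0458] [ 0.5918 -0.1433  0.0559]
0.06 0.07 210 [ 0.5303 -0.2012  0.0606] [ 0.5882 -0.1457  0.0698]
0.07 0.079 111 [ 0.5323 -0.2011  0.0702] [ 0.5843 -0.1494  0.0788]
0.079 0.09 139 [ 0.5342 -0.2033  0.0791] [ 0.586  -0.1492  0.0871]
```

View pics/crop1.png

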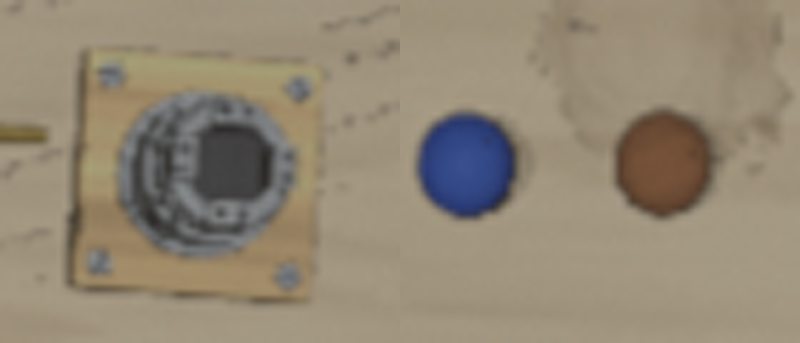

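The crop shows the steel chuck on its plywood foot (left) and the brown knob beside the blue one (right), so both choices hold. I'll hover over the chuck first for a wrist view.

```bash
cat >> h.py <<'E'
def to(x,y,z,yaw=None,o=None):
    o=o or manip.get_obs(); r=rot(o); X=r.as_matrix()[:,0]; y0=np.arctan2(X[1],X[0])
    if yaw is None: yaw=y0
    c,s=np.cos(yaw),np.sin(yaw); G=R.from_matrix(np.array([[c,s,0],[s,-c,0],[0,0,-1.]]))
    print("yaw now",y0.round(3),"shift",(r.inv().apply(np.array([x,y,z])-o["tool_pos"])/.025).round(2),"turn",(np.degrees((r.inv()*G).as_rotvec())/5).round(2))
E
python3 -c "
from h import *
to(.559,-.175,.21)"
```

```text
yaw now 0.38 shift [ 18.17 -10.2    0.18] turn [-0.01 -0.    0.  ]
```

Call:
servo_tool:
  moves:
    - [[1.5,-0.8,0],[0,0,0],95]
    - [[3,-1.7,0],[0,0,0],95]
    - [[4.5,-2.5,0],[0,0,0],95]
    - [[6,-3.4,0],[0,0,0],95]
    - [[7.5,-4.2,0],[0,0,0],95]
    - [[9,-5.1,0],[0,0,0],95]
    - [[10.5,-5.9,0],[0,0,0],95]
    - [[12,-6.8,0],[0,0,0],95]
    - [[13.5,-7.6,0],[0,0,0],95]
    - [[15,-8.5,0],[0,0,0],95]
    - [[16.5,-9.3,0],[0,0,0],95]
    - [[18,-10.2,0],[0,0,0],95]

```text
clock: 1.1
tool_pos: [0.5454, -0.1886, 0.2145]
eef_rot: [-0.0, 0.982, 0.189, -0.0]
ft_force: [-0.3, -0.6, -0.3]
grip_width: 0.993
gripper_force: 0.0
```

Call:
servo_tool:
  moves:
    - [[0,0,0],[0,0,0],95]
    - [[0,0,0],[0,0,0],95]
    - [[0,0,0],[0,0,0],95]

```text
clock: 1.35
tool_pos: [0.5442, -0.1905, 0.2143]
eef_rot: [-0.0, 0.982, 0.189, -0.0]
ft_force: [-0.5, 0.3, -1.2]
grip_width: 0.998
gripper_force: 0.0
```

Run:
```python
from h import *
o=manip.get_obs(); p,D=manip.read_camera("wrist"); cv2.imwrite("pics/w1.png",p[:,:,::-1])
K,T=cam("wrist",o); P=pts(K,T,D); np.save("w1P.npy",P)
print(o["tool_pos"],o["joints"].round(3) if hasattr(o["joints"],"round") else o["joints"],o["ft_force"],o["wrist_torque"])
near=np.hypot(P[...,0]-.559,P[...,1]+.175)<.06
for a,b in((.03,.044),(.05,.056),(.062,.0685),(.0705,.077),(.079,.09)):
    q=P[near&(P[...,2]>a)&(P[...,2]<b)]
    if len(q)>20: print(a,b,len(q),np.median(q[:,2]).round(4),(q.min(0)[:2]+q.max(0)[:2])/2,np.ptp(q,axis=0)[:2])
# foot square: points at z .005-.03
m=near|(np.hypot(P[...,0]-.559,P[...,1]+.175)<.09); m&=(P[...,2]>.006)&(P[...,2]<.03)
r=cv2.minAreaRect((P[m][:,:2]*1000).astype(np.float32)); print("foot",r,np.median(P[m][:,2]))
```

```text
[ 0.5441813  -0.19050077  0.21428735] [-0.451  0.423  1.68  -0.     1.039  0.739] [-0.45097155  0.28796285 -1.19694344] [ 0.02627898 -0.06829683 -0.05013371]
0.05 0.056 296 0.0528 [ 0.56243616 -0.17482715] [0.06272429 0.06549079]
0.062 0.0685 1077 0.0661 [ 0.56229174 -0.17483368] [0.05762951 0.05960828]
0.0705 0.077 510 0.0746 [ 0.56228852 -0.17369791] [0.0519649  0.05242656]
0.079 0.09 739 0.0829 [ 0.56115045 -0.17455923] [0.05347909 0.05340113]
foot ((561.615966796875, -157.92079162597656), (142.9221649169922, 109.97917938232422), 87.42156219482422) 0.01485720469045515
```

View pics/w1.png

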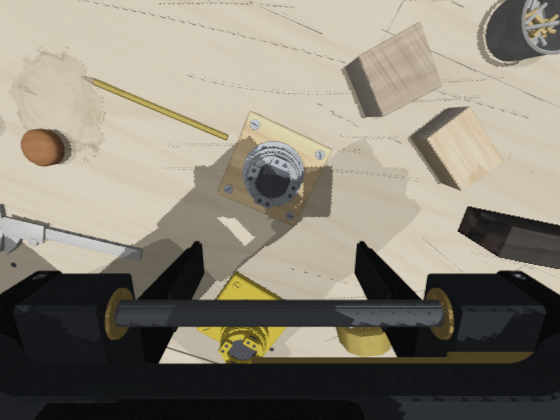

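The wrist view shows the steel chuck at (274,178), the brown knob at (42,148), and the yellow chuck behind the fingers at (243,330). The measured heights (53, 66, 75 and 83 mm) match the description. Next is the knob.

```bash
cat >> h.py <<'E'
def knob(P,x,y,zlo=.026):
    n=np.hypot(P[...,0]-x,P[...,1]-y)<.035; q=P[n&(P[...,2]>.008)&(P[...,2]<.04)]
    h=cv2.minEnclosingCircle((q[:,:2]*1000).astype(np.float32)); t=q[q[:,2]>q[:,2].max()-.004]
    print("enc",h,"zmax",q[:,2].max().round(4),"topmean",t[:,:2].mean(0).round(4),len(q))
E
python3 - <<'E'
from h import *
knob(np.load("w1P.npy"),.485,.09)
to(.485,.09,.14)
E
```

```text
enc ((486.8305358886719, 91.95653533935547), 22.059837341308594) zmax 0.0329 topmean [0.4873 0.0919] 1297
yaw now 0.379 shift [  1.98 -11.32   2.98] turn [-0.    0.01 -0.  ]
```

Call:
servo_tool:
  moves:
    - [[0.2,-1.3,0.1],[0,0,0],95]
    - [[0.5,-2.6,0.4],[0,0,0],95]
    - [[0.7,-3.9,0.7],[0,0,0],95]
    - [[0.9,-5.2,1.0],[0,0,0],95]
    - [[1.2,-6.6,1.4],[0,0,0],95]
    - [[1.4,-8.0,1.8],[0,0,0],95]
    - [[1.6,-9.3,2.2],[0,0,0],95]
    - [[1.9,-10.6,2.6],[0,0,0],95]
    - [[2.0,-11.4,3.0],[0,0,0],95]
    - [[2.0,-11.4,3.0],[0,0,0],95]
    - [[2.0,-11.4,3.0],[0,0,0],95]
    - [[2.0,-11.4,3.0],[0,0,0],95]

```text
clock: 2.4
tool_pos: [0.4857, 0.0915, 0.14]
eef_rot: [0.0, 0.982, 0.188, 0.0]
ft_force: [0.6, 0.6, -0.8]
grip_width: 1.001
gripper_force: 0.0
```

Run:
```python
from h import *
o=manip.get_obs(); p,D=manip.read_camera("wrist"); cv2.imwrite("pics/w2.png",p[:,:,::-1])
K,T=cam("wrist",o); P=pts(K,T,D); print(o["tool_pos"])
knob(P,.487,.092)
n=np.hypot(P[...,0]-.487,P[...,1]-.092)<.06; print("table z",np.median(P[n&(P[...,2]<.008)][:,2]))
to(.487,.092,.0145)
```

```text
[0.48567098 0.0914607  0.13995222]
enc ((486.2813720703125, 92.59162139892578), 22.100500106811523) zmax 0.0326 topmean [0.4868 0.0931] 1512
table z 4.026623556002695e-05
yaw now 0.378 shift [ 0.05 -0.01  5.02] turn [ 0.01 -0.01 -0.  ]
```

Call:
servo_tool:
  moves:
    - [[0.05,0,1],[0,0,0],70]
    - [[0.05,0,2],[0,0,0],70]
    - [[0.05,0,3],[0,0,0],70]
    - [[0.05,-0.02,4],[0,0,0],70]
    - [[0.05,-0.02,4.6],[0,0,0],70]
    - [[0.05,-0.02,5.02],[0,0,0],70]
    - [[0.05,-0.02,5.02],[0,0,0],70]
    - [[0.05,-0.02,5.02],[0,0,0],70]
  grip_force: 15

```text
clock: 3.12
tool_pos: [0.4866, 0.093, 0.0144]
eef_rot: [0.0, 0.982, 0.188, 0.0]
ft_force: [-0.7, 0.7, 0.5]
grip_width: 0.737
gripper_force: 0.0
```

Call:
servo_tool:
  moves:
    - [[0,0,0],[0,0,0],40]
    - [[0,0,0],[0,0,0],40]
    - [[0,0,0],[0,0,0],40]
    - [[0,0,0],[0,0,0],40]
    - [[0,0,0],[0,0,0],40]
    - [[0,0,0],[0,0,0],40]
    - [[0,0,0],[0,0,0],40]
  grip_force: 15

```text
clock: 3.7
tool_pos: [0.4865, 0.0937, 0.0146]
eef_rot: [0.0, 0.982, 0.189, 0.0]
ft_force: [-0.9, 0.3, 7.4]
grip_width: 0.455
gripper_force: 15.0
```

Call:
servo_tool:
  moves:
    - [[0,0,-0.5],[0,0,0],40]
    - [[0,0,-1.5],[0,0,0],40]
    - [[0,0,-2.5],[0,0,0],40]
    - [[0,0,-3.5],[0,0,0],40]
    - [[0,0,-4.5],[0,0,0],40]
    - [[0,0,-5],[0,0,0],40]
    - [[0,0,-5],[0,0,0],40]
    - [[0,0,-5],[0,0,0],40]
  grip_force: 15

```text
clock: 4.37
tool_pos: [0.4862, 0.0937, 0.1392]
eef_rot: [0.0, 0.982, 0.189, 0.0]
ft_force: [-0.5, -0.4, -0.8]
grip_width: 0.454
gripper_force: 15.0
```

Run:
```python
from h import *
o=manip.get_obs(); p,D=manip.read_camera("wrist"); cv2.imwrite("pics/w3.png",p[:,:,::-1])
print(o["tool_pos"],o["gripper_force"],o["ft_force"])
to(.562,-.1745,.14)
```

```text
[0.48620377 0.09370898 0.13918942] 14.99988466501236 [-0.54405771 -0.43253345 -0.79239897]
yaw now 0.38 shift [-1.15 11.09 -0.06] turn [-0.    0.01 -0.  ]
```

View pics/w3.png

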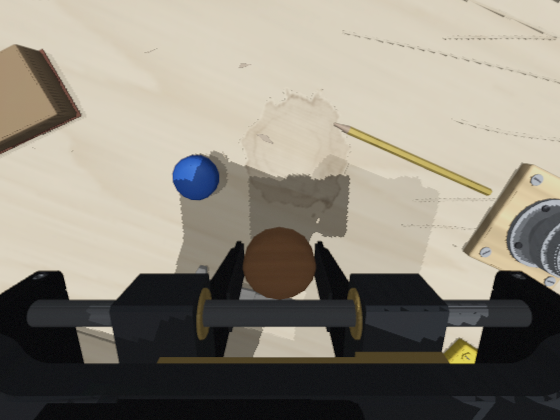

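The brown knob is held upright between the fingers at (280,262). I'll use it to check the wrist camera's bias in the tool frame, since the grip centres it in y.

Run:
```python
from h import *
o=manip.get_obs(); p,D=manip.read_camera("wrist"); K,_=cam("wrist",o); T=np.array(manip.camera_info("wrist")["hand_eye"])
P=pts(K,T,D); hsv=cv2.cvtColor(p,cv2.COLOR_RGB2HSV)
m=(hsv[...,0]<20)&(hsv[...,1]>100)&(np.hypot(P[...,0],P[...,1])<.03)&(abs(P[...,2]+.01)<.02)
q=P[m]; print(len(q),(cv2.minEnclosingCircle((q[:,:2]*1000).astype(np.float32))),"y range",q[:,1].min(),q[:,1].max(),"ztop",q[:,2].min())
t=q[q[:,2]<q[:,2].min()+.003]; print("top mean",t.mean(0))
```

```text
4037 ((-0.06595736742019653, 0.020288577303290367), 22.32340431213379) y range -0.021860863765951963 0.021218577936404283 ztop -0.018223386031493483
top mean [ 5.17882471e-05 -6.68883623e-04 -1.59455576e-02]
```

Call:
servo_tool:
  moves:
    - [[-0.1,1.2,0],[0,0,0],40]
    - [[-0.2,2.4,0],[0,0,0],40]
    - [[-0.4,3.6,0],[0,0,0],40]
    - [[-0.5,4.8,0],[0,0,0],40]
    - [[-0.6,6,0],[0,0,0],40]
    - [[-0.7,7.2,0],[0,0,0],40]
    - [[-0.9,8.4,0],[0,0,0],40]
    - [[-1,9.6,0],[0,0,0],40]
    - [[-1.1,10.6,0],[0,0,0],40]
    - [[-1.15,11.05,0],[0,0,0],40]
    - [[-1.15,11.05,0],[0,0,0],40]
    - [[-1.15,11.05,0],[0,0,0],40]

```text
clock: 5.47
tool_pos: [0.5613, -0.1732, 0.1379]
eef_rot: [-0.001, 0.982, 0.188, -0.001]
ft_force: [0.2, 0.3, -0.7]
grip_width: 0.457
gripper_force: 15.0
```

Run:
```python
from h import *
o=manip.get_obs(); p,D=manip.read_camera("wrist"); cv2.imwrite("pics/w4.png",p[:,:,::-1])
K,T=cam("wrist",o); P=pts(K,T,D); print(o["tool_pos"],o["joints"])
m=np.hypot(P[...,0]-.562,P[...,1]+.157)<.1
for a,b in((.051,.0545),(.062,.068),(.0715,.0765),(.08,.086)):
    q=P[m&(np.hypot(P[...,0]-.562,P[...,1]+.1745)<.04)&(P[...,2]>a)&(P[...,2]<b)]
    if len(q)>20: print(a,len(q),cv2.minEnclosingCircle((q[:,:2]*1000).astype(np.float32)))
K,T=cam("top");p,D=manip.read_camera("top")
```

```text
[ 0.56130738 -0.17317418  0.13788596] [-4.11720297e-01  5.25651170e-01  1.73401208e+00  1.18668792e-04
  8.84212400e-01  7.80038818e-01]
0.051 421 ((561.0402221679688, -174.66677856445312), 32.91252517700195)
0.062 1151 ((561.2478637695312, -174.48236083984375), 30.137767791748047)
0.0715 518 ((561.3921508789062, -174.26611328125), 27.151887893676758)
0.08 747 ((561.3858642578125, -174.48146057128906), 27.501359939575195)
```

View pics/w4.png

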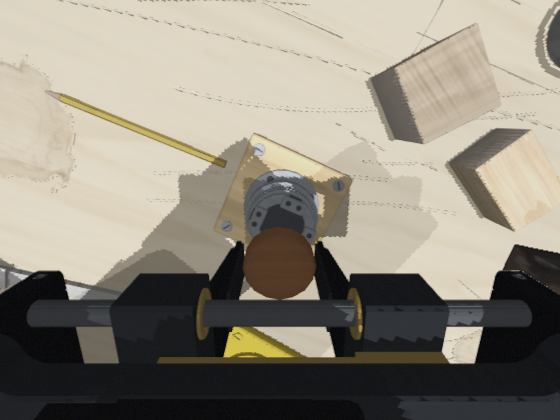

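The knob hangs at (280,262), with the chuck below at (282,205). The ring radii fit at 32.9, 30.1, 27.2 and 27.5 mm, and the axis is at (0.5613, -0.1745). Now I lower it.

Call:
servo_tool:
  moves:
    - [[-0.02,0.05,0],[0,0,0],40]
    - [[-0.02,0.05,0.5],[0,0,0],40]
    - [[-0.02,0.05,1.0],[0,0,0],40]
    - [[-0.02,0.05,1.3],[0,0,0],40]
    - [[-0.02,0.05,1.6],[0,0,0],40]
    - [[-0.02,0.05,1.8],[0,0,0],40]
    - [[-0.02,0.05,1.95],[0,0,0],40]
    - [[-0.02,0.05,1.95],[0,0,0],40]
    - [[-0.02,0.05,1.95],[0,0,0],40]

```text
clock: 6.32
tool_pos: [0.5621, -0.1749, 0.0905]
eef_rot: [0.0, 0.982, 0.189, 0.0]
ft_force: [-0.6, 0.6, -0.6]
grip_width: 0.457
gripper_force: 15.0
```

Call:
servo_tool:
  moves:
    - [[0,0,0.05],[0,0,0],40]
    - [[0,0,0.1],[0,0,0],40]
    - [[0,0,0.1],[0,0,0],40]
    - [[0,0,0.1],[0,0,0],40]

```text
clock: 6.65
tool_pos: [0.562, -0.175, 0.088]
eef_rot: [0.0, 0.982, 0.189, 0.0]
ft_force: [-1.0, 0.1, -0.8]
grip_width: 0.457
gripper_force: 15.0
```

Call:
servo_tool:
  moves:
    - [[-0.02,0,0.04],[0,0,0],40]
    - [[-0.02,0,0.08],[0,0,0],40]
    - [[-0.02,0,0.1],[0,0,0],40]
    - [[-0.02,0,0.1],[0,0,0],40]
    - [[-0.02,0,0.1],[0,0,0],40]

```text
clock: 7.07
tool_pos: [0.5615, -0.1751, 0.0853]
eef_rot: [-0.0, 0.982, 0.189, -0.0]
ft_force: [-0.9, -0.2, 0.1]
grip_width: 0.456
gripper_force: 15.0
```

Call:
servo_tool:
  moves:
    - [[0,0,0.03],[0,0,0],40]
    - [[0,0,0.03],[0,0,0],40]
    - [[0,0,0.03],[0,0,0],40]

```text
clock: 7.32
tool_pos: [0.5615, -0.1751, 0.0846]
eef_rot: [0.0, 0.982, 0.189, 0.0]
ft_force: [-0.4, -0.4, -0.4]
grip_width: 0.46
gripper_force: 15.0
```

Call:
servo_tool:
  moves:
    - [[0,0,0],[0,0,0],46]
    - [[0,0,0],[0,0,0],50]
    - [[0,0,0],[0,0,0],60]
    - [[0,0,0],[0,0,0],75]
    - [[0,0,0],[0,0,0],95]
    - [[0,0,0],[0,0,0],95]
    - [[0,0,-1],[0,0,0],95]
    - [[0,0,-2],[0,0,0],95]
    - [[0,0,-2.2],[0,0,0],95]
    - [[0,0,-2.2],[0,0,0],95]
    - [[0,0,-2.2],[0,0,0],95]

```text
clock: 8.23
tool_pos: [0.5613, -0.175, 0.1393]
eef_rot: [0.0, 0.982, 0.189, -0.0]
ft_force: [-0.8, -0.5, -0.2]
grip_width: 0.995
gripper_force: 0.0
```

Run:
```python
from h import *
o=manip.get_obs(); p,D=manip.read_camera("wrist"); cv2.imwrite("pics/w5.png",p[:,:,::-1])
K,T=cam("wrist",o); P=pts(K,T,D); print(o["tool_pos"],o["wrist_torque"])
hsv=cv2.cvtColor(p,cv2.COLOR_RGB2HSV)
m=(hsv[...,0]<20)&(hsv[...,1]>110)&(np.hypot(P[...,0]-.5615,P[...,1]+.175)<.035)&(P[...,2]>.078)
q=P[m]; print(len(q),cv2.minEnclosingCircle((q[:,:2]*1000).astype(np.float32)),q[:,2].min(),q[:,2].max())
A=q[q[:,2]>q[:,2].max()-.006]; print("top",A.mean(0))
for a,b in((.051,.0545),(.062,.068)):
    q=P[(np.hypot(P[...,0]-.5615,P[...,1]+.1745)<.04)&(P[...,2]>a)&(P[...,2]<b)]
    print(a,len(q),cv2.minEnclosingCircle((q[:,:2]*1000).astype(np.float32)))
to(.5615,-.1747,.14,2.5)
```

```text
[ 0.56126431 -0.17500117  0.13926472] [ 0.02155023  0.04083679 -0.02927007]
2389 ((561.42919921875, -174.4730682373047), 21.623645782470703) 0.08453911057198585 0.1021944409646533
top [ 0.56228099 -0.1739416   0.09946381]
0.051 419 ((561.0897216796875, -174.63580322265625), 32.833030700683594)
0.062 394 ((561.1033325195312, -174.56085205078125), 30.17022705078125)
yaw now 0.38 shift [ 0.02 -0.   -0.05] turn [-2.00e-02 -0.00e+00 -2.43e+01]
```

View pics/w5.png

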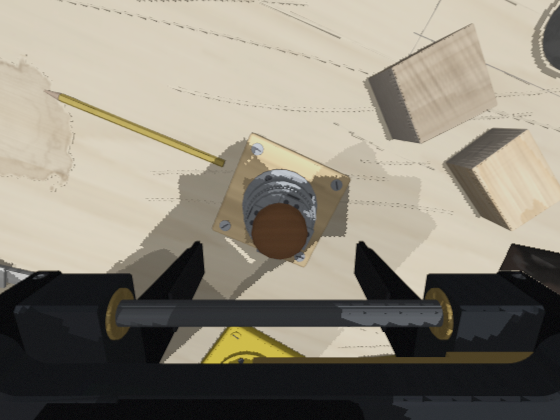

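The knob is seated: it shows at (279,232), its top is at 102 mm and it is centred within 1 mm. Next I turn the tool back before gripping the ring.

Call:
servo_tool:
  moves:
    - [[0,0,0],[0,0,-1],95]
    - [[0,0,0],[0,0,-2],95]
    - [[0,0,0],[0,0,-3.2],95]
    - [[0,0,0],[0,0,-4.4],95]
    - [[0,0,0],[0,0,-5.6],95]
    - [[0,0,0],[0,0,-6.8],95]
    - [[0,0,0],[0,0,-8],95]
    - [[0,0,0],[0,0,-9.2],95]
    - [[0,0,0],[0,0,-10.4],95]
    - [[0,0,0],[0,0,-11.6],95]
    - [[0,0,0],[0,0,-12.2],95]
    - [[0,0,0],[0,0,-12.2],95]

```text
clock: 9.28
tool_pos: [0.561, -0.1749, 0.1382]
eef_rot: [-0.001, 0.75, 0.662, -0.0]
ft_force: [-0.1, -0.3, 0.2]
grip_width: 1.0
gripper_force: 0.0
```

Call:
servo_tool:
  moves:
    - [[0,0,0],[0,0,-1],95]
    - [[0,0,0],[0,0,-2],95]
    - [[0,0,0],[0,0,-3.2],95]
    - [[0,0,0],[0,0,-4.4],95]
    - [[0,0,0],[0,0,-5.6],95]
    - [[0,0,0],[0,0,-6.8],95]
    - [[0,0,0],[0,0,-8],95]
    - [[0,0,0],[0,0,-9.2],95]
    - [[0,0,0],[0,0,-10.4],95]
    - [[0,0,0],[0,0,-11.6],95]
    - [[0,0,0],[0,0,-12.2],95]
    - [[0,0,0],[0,0,-12.2],95]

```text
clock: 10.28
tool_pos: [0.5612, -0.175, 0.1387]
eef_rot: [-0.001, 0.311, 0.95, 0.0]
ft_force: [-0.3, 1.2, -0.3]
grip_width: 1.003
gripper_force: 0.0
```

Run:
```python
from h import *
o=manip.get_obs(); p,D=manip.read_camera("wrist")
K,T=cam("wrist",o); P=pts(K,T,D); print(o["tool_pos"],o["joints"],o["wrist_torque"])
for a,b in((.051,.0545),(.062,.068),(.084,.11)):
    q=P[(np.hypot(P[...,0]-.5615,P[...,1]+.1745)<.04)&(P[...,2]>a)&(P[...,2]<b)]
    print(a,len(q),cv2.minEnclosingCircle((q[:,:2]*1000).astype(np.float32)))
to(.5612,-.1746,.0575)
```

```text
[ 0.56118828 -0.17497685  0.13872584] [-4.14554579e-01  5.24801856e-01  1.73282658e+00 -8.97366683e-05
  8.85289513e-01 -1.35309277e+00] [ 0.09161697 -0.12709658  0.02781947]
0.051 420 ((560.39599609375, -175.4315948486328), 32.94052505493164)
0.062 395 ((560.2993774414062, -175.07058715820312), 30.07582664489746)
0.084 2531 ((560.3309326171875, -175.36953735351562), 26.440242767333984)
yaw now 2.506 shift [0.   0.01 3.25] turn [-0.   -0.01  0.  ]
```

Call:
servo_tool:
  moves:
    - [[0.01,0.01,1],[0,0,0],95]
    - [[0.01,0.01,2],[0,0,0],95]
    - [[0.01,0.01,2.6],[0,0,0],95]
    - [[0.01,0.01,3],[0,0,0],95]
    - [[0.01,0.01,3.23],[0,0,0],95]
    - [[0.01,0.01,3.23],[0,0,0],95]
    - [[0.01,0.01,3.23],[0,0,0],95]
    - [[0.01,0.01,3.23],[0,0,0],95]

```text
clock: 11.0
tool_pos: [0.5619, -0.1749, 0.0597]
eef_rot: [0.001, 0.311, 0.95, -0.0]
ft_force: [-0.2, 0.4, 0.1]
grip_width: 1.001
gripper_force: 0.0
```

Call:
servo_tool:
  moves:
    - [[0,0,0],[0,0,0],70]
    - [[0,0,0],[0,0,0],64]
    - [[0,0,0],[0,0,0],58]
    - [[0,0,0],[0,0,0],56]
    - [[0,0,0],[0,0,0],56]
    - [[0,0,0],[0,0,0],56]
    - [[0,0,0],[0,0,0],56]
    - [[0,0,0],[0,0,0],56]
  grip_force: 6

```text
clock: 11.67
tool_pos: [0.5607, -0.1758, 0.0589]
eef_rot: [-0.001, 0.311, 0.95, -0.001]
ft_force: [-5.6, -8.1, 1.1]
grip_width: 0.626
gripper_force: 6.0
```

```bash
python3 -c "
from h import *
o=manip.get_obs(); print({k:np.round(o[k],3) for k in ('tool_pos','ft_force','wrist_torque','grip_width','gripper_force','joints')}, 'tool-frame F',rot(o).inv().apply(o['ft_force']).round(2))"
```

```text
{'tool_pos': array([ 0.561, -0.176,  0.059]), 'ft_force': array([-5.568, -8.106,  1.096]), 'wrist_torque': array([-1.562,  0.907,  0.065]), 'grip_width': np.float64(0.626), 'gripper_force': np.float64(5.999), 'joints': array([-0.415,  0.634,  1.794, -0.003,  0.715, -1.352])} tool-frame F [-0.3  -9.83 -1.08]
```

Call:
servo_tool:
  moves:
    - [[0,-0.05,0],[0,0,0],56]
    - [[0,-0.05,0],[0,0,0],56]
    - [[0,-0.05,0],[0,0,0],56]
  grip_force: 6

```text
clock: 11.92
tool_pos: [0.5606, -0.1759, 0.0589]
eef_rot: [-0.0, 0.311, 0.95, -0.0]
ft_force: [-1.1, -2.2, 1.3]
grip_width: 0.625
gripper_force: 6.0
```

```bash
cat >> h.py <<'E'
def st():
    o=manip.get_obs(); X=rot(o).as_matrix()[:,0]
    print("t",round(o["clock"],2),"pos",np.round(o["tool_pos"],4),"yaw",np.arctan2(X[1],X[0]).round(4),"Ft",rot(o).inv().apply(o["ft_force"]).round(2),"M",np.round(o["wrist_torque"],3),"w",round(o["grip_width"]*95.1,2),"f",round(o["gripper_force"],1),"j6",round(o["joints"][5],3))
E
python3 -c "
from h import *
st()"
```

```text
t 11.92 pos [ 0.5606 -0.1759  0.0589] yaw 2.5093 Ft [-0.38 -2.46 -1.35] M [-0.393  0.134 -0.027] w 59.42 f 6.0 j6 -1.354
```

Call:
servo_tool:
  moves:
    - [[0,-0.01,0],[0,0,0],56]
    - [[0,-0.01,0],[0,0,0],56]
    - [[0,-0.01,0],[0,0,0.3],56]
    - [[0,-0.01,0],[0,0,0.6],56]
    - [[0,-0.01,0],[0,0,0.9],56]
    - [[0,-0.01,0],[0,0,1.2],56]
    - [[0,-0.01,0],[0,0,1.5],56]
    - [[0,-0.01,0],[0,0,1.8],56]
    - [[0,-0.01,0],[0,0,2.1],56]
    - [[0,-0.01,0],[0,0,2.4],56]
    - [[0,-0.01,0],[0,0,2.7],56]
    - [[0,-0.01,0],[0,0,3],56]
  grip_force: 45

```text
clock: 12.92
tool_pos: [0.5606, -0.1759, 0.0589]
eef_rot: [0.0, 0.433, 0.902, -0.0]
ft_force: [0.2, 0.1, 1.5]
grip_width: 0.614
gripper_force: 45.0
```

```bash
python3 -c "
from h import *
st()"
```

```text
t 12.92 pos [ 0.5606 -0.1759  0.0589] yaw 2.2468 Ft [ 0.    0.21 -1.51] M [-0.149  0.057  0.282] w 58.35 f 45.0 j6 -1.092
```

Call:
servo_tool:
  moves:
    - [[0,0,0],[0,0,0.3],56]
    - [[0,0,0],[0,0,0.6],56]
    - [[0,0,0],[0,0,0.9],56]
    - [[0,0,0],[0,0,1.2],56]
    - [[0,0,0],[0,0,1.5],56]
    - [[0,0,0],[0,0,1.8],56]
    - [[0,0,0],[0,0,2.1],56]
    - [[0,0,0],[0,0,2.4],56]
    - [[0,0,0],[0,0,2.7],56]
    - [[0,0,0],[0,0,3],56]
    - [[0,0,0],[0,0,3.3],56]
    - [[0,0,0],[0,0,3.6],56]

```text
clock: 13.92
tool_pos: [0.5606, -0.1759, 0.0589]
eef_rot: [0.0, 0.568, 0.823, -0.0]
ft_force: [-0.3, -0.3, 0.7]
grip_width: 0.619
gripper_force: 45.0
```

```bash
python3 -c "
from h import *
st()"
```

```text
t 13.92 pos [ 0.5606 -0.1759  0.0589] yaw 1.9326 Ft [-0.16 -0.39 -0.74] M [-0.184  0.123  0.288] w 58.88 f 45.0 j6 -0.778
```

Call:
servo_tool:
  moves:
    - [[0,0,0],[0,0,0.1],56]
    - [[0,0,0],[0,0,0.2],56]
    - [[0,0,0],[0,0,0.3],56]
    - [[0,0,0],[0,0,0.4],56]
    - [[0,0,0],[0,0,0.5],56]
    - [[0,0,0],[0,0,0.6],56]
    - [[0,0,0],[0,0,0.7],56]
    - [[0,0,0],[0,0,0.8],56]
    - [[0,0,0],[0,0,0.9],56]
    - [[0,0,0],[0,0,1],56]

```text
clock: 14.75
tool_pos: [0.5606, -0.1759, 0.0589]
eef_rot: [0.0, 0.604, 0.797, -0.0]
ft_force: [-0.7, 0.6, 2.0]
grip_width: 0.612
gripper_force: 45.0
```

```bash
python3 -c "
from h import *
st()"
```

```text
t 14.75 pos [ 0.5606 -0.1759  0.0589] yaw 1.8451 Ft [ 0.75 -0.56 -1.98] M [-0.156  0.158  0.27 ] w 58.16 f 45.0 j6 -0.691
```

Call:
servo_tool:
  moves:
    - [[0,0,0],[0,0,0.2],56]
    - [[0,0,0],[0,0,0.4],56]
    - [[0,0,0],[0,0,0.6],56]
    - [[0,0,0],[0,0,0.8],56]
    - [[0,0,0],[0,0,1],56]
    - [[0,0,0],[0,0,1.2],56]
    - [[0,0,0],[0,0,1.4],56]
    - [[0,0,0],[0,0,1.6],56]
    - [[0,0,0],[0,0,1.8],56]
    - [[0,0,0],[0,0,2],56]

```text
clock: 15.58
tool_pos: [0.5605, -0.1759, 0.0589]
eef_rot: [-0.0, 0.671, 0.741, -0.0]
ft_force: [-0.4, -0.6, 2.0]
grip_width: 0.616
gripper_force: 45.0
```

```bash
python3 -c "
from h import *
st()"
```

```text
t 15.58 pos [ 0.5605 -0.1759  0.0589] yaw 1.6696 Ft [-0.58 -0.45 -2.02] M [0.004 0.283 0.242] w 58.55 f 45.0 j6 -0.515
```

Call:
servo_tool:
  moves:
    - [[0,0,0],[0,0,0.2],56]
    - [[0,0,0],[0,0,0.4],56]
    - [[0,0,0],[0,0,0.6],56]
    - [[0,0,0],[0,0,0.8],56]
    - [[0,0,0],[0,0,1],56]
    - [[0,0,0],[0,0,1.2],56]
    - [[0,0,0],[0,0,1.4],56]
    - [[0,0,0],[0,0,1.6],56]
    - [[0,0,0],[0,0,1.8],56]
    - [[0,0,0],[0,0,2],56]

```text
clock: 16.42
tool_pos: [0.5605, -0.1759, 0.0589]
eef_rot: [-0.0, 0.733, 0.68, -0.0]
ft_force: [-1.2, 0.3, 3.0]
grip_width: 0.611
gripper_force: 45.0
```

```bash
python3 -c "
from h import *
st()"
```

```text
t 16.42 pos [ 0.5605 -0.1759  0.0589] yaw 1.4951 Ft [ 0.21 -1.17 -2.97] M [-0.043  0.492  0.258] w 58.15 f 45.0 j6 -0.341
```

Call:
servo_tool:
  moves:
    - [[0,0,0],[0,0,0.2],56]
    - [[0,0,0],[0,0,0.4],56]
    - [[0,0,0],[0,0,0.6],56]
    - [[0,0,0],[0,0,0.8],56]
    - [[0,0,0],[0,0,1],56]
    - [[0,0,0],[0,0,1.2],56]
    - [[0,0,0],[0,0,1.4],56]
    - [[0,0,0],[0,0,1.6],56]
    - [[0,0,0],[0,0,1.8],56]
    - [[0,0,0],[0,0,2],56]

```text
clock: 17.25
tool_pos: [0.5605, -0.176, 0.0589]
eef_rot: [-0.0, 0.79, 0.613, -0.0]
ft_force: [-3.2, -1.0, 3.1]
grip_width: 0.613
gripper_force: 45.0
```

```bash
python3 -c "
from h import *
st()"
```

```text
t 17.25 pos [ 0.5605 -0.176   0.0589] yaw 1.3206 Ft [-1.77 -2.89 -3.1 ] M [-0.021  0.716  0.313] w 58.28 f 45.0 j6 -0.166
```

Call:
servo_tool:
  moves:
    - [[0,-0.01,0],[0,0,0.1],56]
    - [[0,-0.01,0],[0,0,0.2],56]
    - [[0,-0.015,0],[0,0,0.3],56]
    - [[0,-0.015,0],[0,0,0.4],56]
    - [[0,-0.015,0],[0,0,0.5],56]
    - [[0,-0.015,0],[0,0,0.6],56]
    - [[0,-0.015,0],[0,0,0.7],56]
    - [[0,-0.015,0],[0,0,0.8],56]
    - [[0,-0.015,0],[0,0,0.9],56]
    - [[0,-0.015,0],[0,0,1],56]

```text
clock: 18.08
tool_pos: [0.5604, -0.1759, 0.0589]
eef_rot: [0.0, 0.816, 0.579, 0.0]
ft_force: [1.1, -1.0, -0.6]
grip_width: 0.616
gripper_force: 45.0
```

```bash
python3 -c "
from h import *
st()"
```

```text
t 18.08 pos [ 0.5604 -0.1759  0.0589] yaw 1.2342 Ft [-0.55  1.36  0.57] M [-0.144 -0.15   0.39 ] w 58.54 f 45.0 j6 -0.08
```

```bash
cat >> h.py <<'E'
def avg(n=12):
    a=[]
    for _ in range(n): manip.read_camera("wrist"); a.append(manip.get_obs()["wrist_torque"][2])
    print("Mz mean",np.mean(a).round(4),"sd",np.std(a).round(4)); st()
E
python3 -c "
from h import *
avg()"
```

```text
Mz mean 0.129 sd 0.0576
t 18.68 pos [ 0.5604 -0.176   0.0589] yaw 1.2349 Ft [-0.27  3.55  0.31] M [-0.234 -0.58   0.065] w 58.82 f 45.0 j6 -0.081
```

Call:
servo_tool:
  moves:
    - [[0,0,0],[0,0,0.1],56]
    - [[0,0,0],[0,0,0.2],56]
    - [[0,0,0],[0,0,0.3],56]

```text
clock: 18.93
tool_pos: [0.5604, -0.1759, 0.0589]
eef_rot: [0.0, 0.823, 0.568, 0.0]
ft_force: [4.8, -1.8, -1.3]
grip_width: 0.614
gripper_force: 45.0
```

```bash
python3 -c "
from h import *
st();avg()"
```

```text
t 18.93 pos [ 0.5604 -0.1759  0.0589] yaw 1.2081 Ft [0.05 5.09 1.34] M [-0.173 -0.725  0.419] w 58.39 f 45.0 j6 -0.054
Mz mean 0.2175 sd 0.0227
t 19.53 pos [ 0.5604 -0.1759  0.0589] yaw 1.2082 Ft [-0.06  4.63  2.55] M [-0.225 -0.737  0.197] w 58.58 f 45.0 j6 -0.054
```

Call:
servo_tool:
  moves:
    - [[0,0.02,0],[0,0,0.1],56]
    - [[0,0.02,0],[0,0,0.2],56]
    - [[0,0.02,0],[0,0,0.3],56]
    - [[0,0.02,0],[0,0,0.36],56]

```text
clock: 19.87
tool_pos: [0.5604, -0.176, 0.0589]
eef_rot: [-0.0, 0.832, 0.555, -0.0]
ft_force: [2.5, -1.0, 0.8]
grip_width: 0.612
gripper_force: 45.0
```

```bash
python3 -c "
from h import *
st()"
```

```text
t 19.87 pos [ 0.5604 -0.176   0.0589] yaw 1.1765 Ft [ 0.09  2.72 -0.78] M [-0.073 -0.156  0.373] w 58.16 f 45.0 j6 -0.022
```

Call:
servo_tool:
  moves:
    - [[0,0.005,0],[0,0,0.1],56]

```text
clock: 19.95
tool_pos: [0.5604, -0.176, 0.0589]
eef_rot: [-0.0, 0.834, 0.551, -0.0]
ft_force: [-0.3, 1.0, 1.9]
grip_width: 0.616
gripper_force: 45.0
```

```bash
python3 -c "
from h import *
st()"
```

```text
t 19.95 pos [ 0.5604 -0.176   0.0589] yaw 1.1681 Ft [ 0.76 -0.65 -1.89] M [-0.017 -0.     0.408] w 58.57 f 45.0 j6 -0.014
```

Call:
servo_tool:
  moves:
    - [[0,0,0],[0,0,0],56]
    - [[0,0,0],[0,0,0],56]
    - [[0,0,0],[0,0,0.06],56]
    - [[0,0,0],[0,0,0.12],56]
  grip_force: 60

```text
clock: 20.28
tool_pos: [0.5605, -0.176, 0.0589]
eef_rot: [-0.0, 0.837, 0.547, -0.0]
ft_force: [-2.2, 0.4, 2.5]
grip_width: 0.612
gripper_force: 60.0
```

```bash
python3 -c "
from h import *
st()"
```

```text
t 20.28 pos [ 0.5605 -0.176   0.0589] yaw 1.1579 Ft [-0.52 -2.19 -2.47] M [0.072 0.34  0.484] w 58.18 f 60.0 j6 -0.004
```

Tool angle past first touch (about 0.206 rad) and torque (+0.216 N m) both point to about 16–18 N per jaw, so I release and clear off.

Call:
servo_tool:
  moves:
    - [[0,0,0],[0,0,0],62]
    - [[0,0,0],[0,0,0],75]
    - [[0,0,0],[0,0,0],95]
    - [[0,0,0],[0,0,0],95]
    - [[0,0,0],[0,0,0],95]
    - [[0,0,-0.5],[0,0,0],95]
    - [[0,0,-1.5],[0,0,0],95]
    - [[0,0,-2.5],[0,0,0],95]
    - [[0,0,-3.5],[0,0,0],95]
    - [[0,0,-4.5],[0,0,0],95]
    - [[0,0,-4.5],[0,0,0],95]
    - [[0,0,-4.5],[0,0,0],95]

```text
clock: 21.28
tool_pos: [0.5612, -0.1762, 0.1725]
eef_rot: [0.001, 0.837, 0.547, 0.001]
ft_force: [-0.9, -0.0, -0.5]
grip_width: 0.999
gripper_force: 0.0
```

Run:
```python
from h import *
st(); o=manip.get_obs(); p,D=manip.read_camera("wrist"); K,T=cam("wrist",o); P=pts(K,T,D)
hsv=cv2.cvtColor(p,cv2.COLOR_RGB2HSV)
m=(hsv[...,0]<20)&(hsv[...,1]>110)&(np.hypot(P[...,0]-.5615,P[...,1]+.175)<.035)&(P[...,2]>.078)
q=P[m]; print(cv2.minEnclosingCircle((q[:,:2]*1000).astype(np.float32)),q[:,2].max())
cv2.imwrite("pics/w6.png",p[:,:,::-1])
```

```text
t 21.28 pos [ 0.5612 -0.1762  0.1725] yaw 1.1582 Ft [-0.39 -0.81  0.48] M [-0.02  -0.107 -0.036] w 95.05 f 0.0 j6 -0.004
((560.6885375976562, -174.0272216796875), 21.448362350463867) 0.1031219131233026
```

View pics/w6.png

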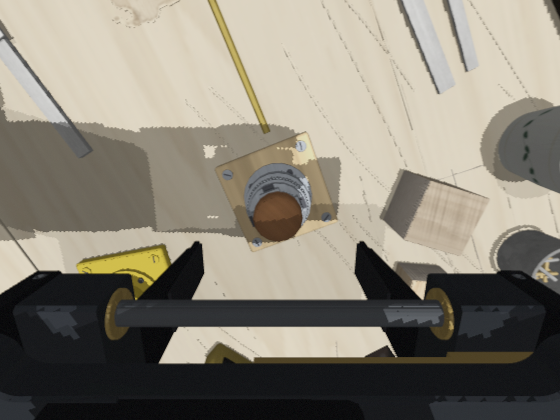

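The knob stands upright and centred in the chuck at (277,215), the fingers are clear, and nothing else I can see has moved. I'm handing in.

```bash
python3 -c "
from bench import manip
print(manip.finish_job())"
```

```text
the job is handed in; nothing more can be done
None
```

The job is handed in at about 21 s: the brown knob stands spigot-down in the steel chuck, and the ring is turned clockwise to an estimated 16–18 N per jaw (inferred from wrist torque and turn angle); the judge's verdict was not shown.

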